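# Clamp the painting panel in its jig

## Task

Slide the half-painted wooden panel along its jig until it is pressed fully home against the two black stop screws of the end fence (feel it butt with a firm push, about 6 to 10 N and never over 15 N, held for a moment). Then, with a fingertip, push the red-gripped clamp lever down over its centre and press it onto its stop with the same firm but gentle push, held for a moment, so that the pad holds the panel; let go and leave the other things on the table alone.

Things in the scene. Friction and masses are not known exactly. Their poses are not given: they have to be found in the camera images.
- jig: Fixed painting jig: plywood board 260 x 190 x 12 mm, from x = -180 to +80 mm. Origin at table height on its centre line, below the fence face on the panel's side. x: the way the panel slides home, y across, z up. Two wooden side rails (x -175 to -10 mm, 10 mm high, inner faces at y = +-67 mm) guide the panel. A bracket beyond the fence carries the toggle clamp on the centre line.
- fence: Fixed aluminium end fence on the jig, 14 mm thick, 158 mm long, 16 mm high. Two black stop screws (12 mm across, 42 mm either side of the middle, 21 mm above the table) stand proud of its face towards the panel, both by the same 2 to 14 mm, locked, not reported; the panel butts hard on them. Origin: middle of the lower edge of the fence face, 12 mm above the table; axes as the jig.
- panel_centre (a point): Centre of the loose wooden painting panel (half-finished portrait on top): 100 mm along its x (towards the fence), 130 mm across, 18 mm thick, 0.25 to 0.5 kg. It lies on the jig board (top 30 mm above the table) between the rails, 2 mm play each side. Home, on the stop screws, its centre is 52 to 64 mm from the fence face. Slides against 1 to 5 N; dents if pushed with over 16 N.
- lever_hinge (a point): Hinge axis of the clamp lever, on the jig's centre line, 42 mm beyond the fence face and 58 mm above the table; the lever turns about the jig's y axis.
- lever (a joint): Clamp lever, rad. 0: open, standing 1.1 rad above level, leaning to jig +x; 1.0: locked on its rigid stop, 0.1 rad above level, pointing to jig +x. Pushing it over to +x and down lowers the clamp arm. A spring strut holds it at 0: some 10 to 14 N at the grip start it moving, less and less until dead centre at 0.5; beyond that it runs ahead of the finger to the stop and stays.
- grip: Red plastic grip at the end of the clamp lever: a round-ended bar 50 mm long, 16 mm thick. Origin at its centre, 65 mm from the hinge; its x axis points outward along the lever. It breaks if loaded with more than 20 N.
- pad: Black sprung rubber pad, 20 mm across, below the end of the steel clamp arm. Origin at the centre of its lower face. Open, the arm reaches back over the board to x = -60 mm of the jig, up to 110 mm above the table (pad 75 mm), and the panel passes freely below. Locked, the pad presses on the panel about 55 mm before the fence face with some 6 N.
- ochre: loose ochre paint bottle, 38 mm across, 95 mm tall. Origin at the centre of its underside. A bystander: leave alone.
- peach: loose peach paint bottle, 38 mm across, 85 mm tall. Origin at the centre of its underside. A bystander: leave alone.
- water: loose blue mug, 72 mm across, 85 mm tall. Origin at the centre of its underside. A bystander: leave alone.
- tube_red: loose red paint tube lying flat, 110 x 36 x 30 mm with a black cap. Origin at the centre of its underside. A bystander: leave alone.
- tube_green: loose green paint tube lying flat, 110 x 36 x 30 mm with a black cap. Origin at the centre of its underside. A bystander: leave alone.
- pot: loose small white paint pot, 42 mm across, 42 mm tall, standing beside the jig board. Origin at the centre of its underside. A bystander: leave alone.
- eraser: loose blue eraser, 50 x 22 x 13 mm, lying beside the jig board. Origin at the centre of its underside. A bystander: leave alone.
Mind the look-alikes: they are no part of the job. Of the things shaped like the part that bears panel_centre, the wooden one is meant.

How it is judged (in metres and radians):
On the way, in this order (a step that is already met when the one before it is completed fails the run):
1. the panel is pressed home against the fence's stop screws with at least 4 N (x of panel_centre in the frame of fence above -0.066 m and angle between the x axis of panel_centre and the x axis of jig, either way round below 0.04 rad and contact force between panel and fence above 4 N), for 0.2 s.
2. the clamp lever is down on its stop, pressed there by the fingers with at least 4 N (value of joint lever above 0.95 rad and contact force between the fingers and grip above 4 N), for 0.2 s.
At the end, for the whole second after the job is handed in: The panel lies at rest where it was pressed home on the stop screws (centre within 66 mm of the fence face) and square to the jig (0.04 rad), the lever is locked (above 0.95 rad), and the pad presses on the panel with more than 3 N (x of panel_centre in the frame of fence above -0.066 m and angle between the x axis of panel_centre and the x axis of jig, either way round below 0.04 rad and value of joint lever above 0.95 rad and contact force between pad and panel above 3 N and linear speed of panel below 0.01 m/s); the robot touches nothing.
It fails at once if the panel is pushed with more than 16 N (contact force between the fingers and panel above 16 N).
It fails at once if the lever grip is pushed with more than 20 N (contact force between the fingers and grip above 20 N).
It fails at once if a bystander is moved by more than 20 mm (distance of any of ochre, peach, water, tube_red, tube_green, pot, eraser from where it was at the start of the episode above 0.02 m).
It also fails if it takes over 72 s, if anything falls off the work surface, if the arm or the gripper's body presses on something with over 40 N, if the wrist force passes 120 N, or if a joint passes its speed limit or range.

## Robot

A 6-joint arm with a two-finger parallel gripper is mounted at the origin on the work surface. World frame = base frame: x ahead of the robot, y to its left, z up, the work surface at z = 0. Lengths are in mm, angles in rad, forces in N, time in s.
With the tool pointing down it reaches from about 300 to 875 mm from the base axis. Payload 4.2 kg.
Tool frame: the origin (TCP) lies on the centre line of the jaws, within the pads' length; the fingertips stand 14 mm ahead of it and the grasp point (between the pads) lies 5 mm behind it (manip.tcp_to_tips is the distance from the TCP to the fingertips, in mm); z points along the fingers, y is the direction in which the jaws open and shut (so a half turn about z gives the same grasp; the last joint's range is limited). The gripper opens to 85 mm and grips with 20 to 120 N. Pads are 22 mm wide; open, the fingers measure 114 mm over their backs; the gripper's body (76 mm by 85 mm) begins 54 mm behind the grasp point. The pads swing forward as they close: fully open they stand 13 mm farther back than shut.
Start: joints at [1.295, 0.32, 1.565, -0, 1.257, -0.02], TCP at [145.487, 556.303, 245.338] pointing down, gripper open.
Joint ranges: [-3.11, 3.11], [-0.84, 2.01], [0.21, 2.61], [-1.34, 4.49], [0.05, 2.63], [-2.56, 2.56]. Speed limits (rad/s): [2.57, 2.57, 3.14, 3.14, 3.14, 3.14].

## Interface

Orientations are given as [roll, pitch, yaw] about the fixed x, y, z axes, in that order (R = Rz(yaw) Ry(pitch) Rx(roll)).
In Python, from station import manip gives the robot as it stands.
- The arm moves only by the tool send_rows, never from a script. Its argument "steps" is one flat list of numbers, 7 for each row, row after row: the shift along the tool's x, y, z normalised to -1 to 1, where 1 is 0.15 m, then the turn, a rotation vector about the tool's x, y, z normalised to -1 to 1, where 1 is 30 degrees, then the opening, from -1 (shut) to 1 (fully open). A call has 1 to 8 rows; each row is the pose to reach, as a shift and turn from the pose measured when the call began, along the tool's axes at that moment; what a row does not reach only later rows make up. A row lasts 1/10 s, in which the tool goes at most 50 mm and 8.59 degrees, less where a joint would pass 70% of its speed; a pose out of reach is approached as far as the arm can. A call with a number of a shift or a turn outside -1 to 1 is refused whole. A call with a gripper value outside its range is refused whole. The fingers move at their own pace and stop on an object; "force" is the grip in N (left out, the last holds). Time passes only in rows, so rows that repeat a pose let the fingers close. It gives the time, the measured TCP pose, the force and the opening at its end, in the units of the state.
- manip.get_state(): the state, without advancing time (a new reading comes with each control period).
- manip.read_camera(name): name is "scene" or "top" or "wrist"; returns a dict with "frame" (384x512x3 uint8, blue, green, red), "depth" (384x512 float32, mm along the optical axis (not along the pixel's ray), 0 where there is no reading), "fx", "fy", "cx", "cy" (pixels), "rvec" (rotation vector, rad) and "tvec" (3), from world to camera coordinates, as OpenCV has them; the wrist camera has in their place "T_tool_cam" (4x4, takes a point from camera to tool coordinates, whose origin is the TCP and whose axes are the flange's). Camera axes: x right, y down, z forward; pixel columns grow to the right and rows downward; lengths in mm; the calibration is good to about 2 mm. A picture is of the moment at which its call begins: read the wrist's pose just before it.
- manip.job_done(): hands the job in, once; it reports no verdict.
Trained networks look in the newest picture that a camera, given by its name, has taken for a name from the list of things; names that differ only in an ending like _2 or _b are one class to them, and where a whole thing is asked for, a point or a joint stands for the part that bears it (a point fixed in the world has none). Each returns a list of dicts, best first, with "p" (0 to 1); they miss things now and then, are a little off and sometimes report something else, mostly with a low value. They report only what shows in the picture. A call takes as long as a camera call. They do not tell look-alikes from the thing itself.
- manip.masks_of(camera, thing): "pixels" (384x512 bool, what is visible of it) and "rect" ([left, top, right, bottom] in pixels, round what is visible of it).
The state is a dict: "time_s": time; "q": joint angles; "joint_velocities": joint speeds; "effort": joint torques, N m; "tcp_pos": TCP position; "eef_rot": TCP orientation; "ft_force": force on the tool from outside, world axes, zero at the start; "wrist_torque": the same for the moment, N m; "width": finger opening in mm.
Only numpy, scipy, OpenCV 4.12 (cv2) and the standard library are available. Lean on these libraries where they do the work, as an engineer would, in place of code of your own. Each camera call takes 0.05 s, during which the arm holds its last target. There are 200 camera calls.

## Working session

There is one attempt and no reset: what is moved stays moved. The work goes in short steps, Python scripts to look and compute and a tool call to move; the robot and the scene stay as the last step left them, time stands still between calls to the robot, and variables do not carry over. Pictures are saved under pics/ and viewed, about 8 in all and at most 12, crops included, and the job is handed in when it is done.

Besides the shell and the picture viewer there is one more tool, called after "Request:" as name(argument=value, ...) on one line, values as JSON. send_rows: Moves the arm, as the interface text tells. Scaled input: -1 to 1 covers 0.15 m each way for a shift and 30 degrees each way for a turn. Its arguments: {"type":"object","properties":{"steps":{"type":"array","items":{"type":"number","minimum":-1,"maximum":1}},"force":{"type":"number"}},"required":["steps"]}

```bash
mkdir -p pics
cat > h.py <<'E'
import numpy as np, cv2
from station import manip
def cam(n): return manip.read_camera(n)
def world(c,depth_mask=None):
    R,_=cv2.Rodrigues(np.array(c["rvec"],float)); t=np.array(c["tvec"],float).ravel()
    v,u=np.mgrid[0:384,0:512]; d=c["depth"]
    P=np.stack([(u-c["cx"])/c["fx"]*d,(v-c["cy"])/c["fy"]*d,d],-1)
    return (P-t)@R   # R^T (P-t)
E
python3 - <<'E'
from h import *
print(manip.get_state())
ims=[]
for n in("scene","top"):
    c=cam(n); ims.append(c["frame"]); W=world(c)
    np.savez(n,W=W,f=c["frame"],d=c["depth"])
    for t in("jig","fence","panel_centre","grip","pad","lever","pot","eraser","ochre","peach","water","tube_red","tube_green"):
        for m in manip.masks_of(n,t)[:3]:
            if m["p"]<.3: continue
            k=m["pixels"]&(c["depth"]>0)
            if k.sum()==0: continue
            print(n,t,round(m["p"],2),np.array(m["rect"]).astype(int),np.median(W[k],0).round(),W[k].min(0).round(),W[k].max(0).round())
cv2.imwrite("pics/a.png",ims[0]);cv2.imwrite("pics/b.png",ims[1])
E
```

```text
{'time_s': 0.0, 'q': array([ 1.29500584e+00,  3.20257278e-01,  1.56569457e+00,  1.48621128e-05,
        1.25740919e+00, -1.99847346e-02]), 'joint_velocities': array([-0.00172998, -0.00021022,  0.00022806,  0.00142831,  0.00103249,
       -0.00026896]), 'effort': array([ 6.71830385e-04, -4.15528572e+01, -2.34161586e+01,  3.00966428e-05,
        8.31320998e-03,  7.44263872e-06]), 'tcp_pos': array([145.34879333, 555.84338548, 244.4960991 ]), 'eef_rot': array([-3.13982491e+00, -4.94655895e-05,  2.88578226e+00]), 'ft_force': array([-0.54249975, -0.23584795,  0.91070877]), 'wrist_torque': array([ 0.01682936, -0.00334944, -0.02474257]), 'width': 85.25162378254606}
scene jig 0.91 [236 167 343 247] [559.  88.  14.] [ 401. -108.   -4.] [641. 184. 140.]
scene fence 0.66 [283 190 323 227] [573.  88.  27.] [457.  63.  10.] [611. 116.  44.]
scene panel_centre 0.82 [245 168 299 209] [519. -19.  30.] [433. -92.  11.] [580.  40.  35.]
scene panel_centre 0.73 [197 151 233 181] [ 503. -223.   18.] [ 418. -293.   -1.] [ 572. -156.   23.]
scene grip 0.53 [327 190 332 200] [554. 158. 125.] [548. 146. 102.
[... 1709 characters left out ...]
p pot 0.48 [215 253 229 265] [378.  96.  42.] [359.  76.   9.] [397. 115.  50.]
top eraser 0.6 [241 171 253 173] [660.  22.  12.] [649.  -1.  -2.] [671.  46.  20.]
top eraser 0.45 [194 178 286 255] [522.  71.  14.] [ 398. -111.   -7.] [639. 182. 142.]
top ochre 0.69 [137 162 148 174] [672. 351.  63.] [658. 339.   7.] [695. 374. 101.]
top water 0.62 [365 213 398 234] [ 495. -435.   31.] [ 458. -464.   -7.] [ 526. -366.   90.]
top tube_red 0.63 [197 180 284 254] [521.  71.  14.] [ 398. -108.   -6.] [639. 182. 142.]
top tube_red 0.6 [361 169 399 204] [ 619. -419.   27.] [ 566. -475.   -5.] [ 671. -366.   39.]
top tube_red 0.59 [195 199 214 208] [544. 146. 112.] [535. 123.  17.] [556. 167. 142.]
```

View pics/a.png

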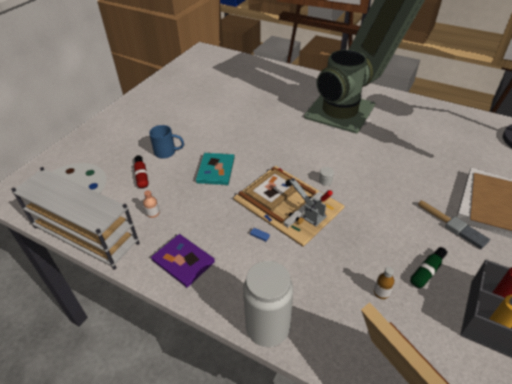

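View pics/b.png

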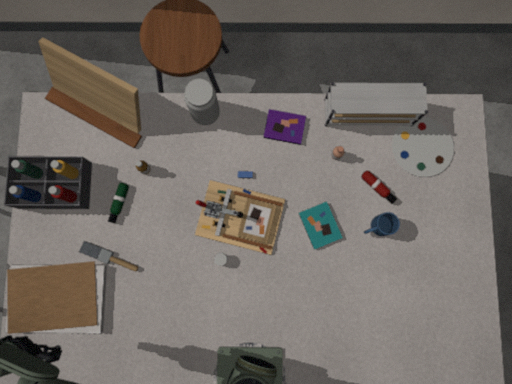

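Run:
```python
from h import *
for n in("scene","top"):
    z=np.load(n+".npz"); W=z["W"]; d=z["d"]
    x,y,h=W[...,0],W[...,1],W[...,2]
    k=(d>0)&(x>380)&(x<660)&(y>-130)&(y<205)&(h>7)&(h<40)&~((x<410)&(y>70))&~((x>640)&(y<60))
    r=cv2.minAreaRect(W[k][:,:2].astype(np.float32)); print(n,r)
    p=(d>0)&(x>420)&(x<590)&(y>-100)&(y<60)&(h>26)&(h<34)
    print(' z~30', cv2.minAreaRect(W[p][:,:2].astype(np.float32)),p.sum())
c=manip.read_camera("wrist");print(c["T_tool_cam"],c["fx"])
```

```text
scene ((518.0596313476562, 37.676971435546875), (262.2908630371094, 195.3881072998047), 75.8722915649414)
 z~30 ((506.83026123046875, -19.322662353515625), (102.62572479248047, 136.92933654785156), 76.64410400390625) 1004
top ((518.8399047851562, 38.2198486328125), (331.55712890625, 273.99359130859375), 89.64311218261719)
 z~30 ((505.7735290527344, -19.459449768066406), (131.09835815429688, 156.2823028564453), 81.70275115966797) 967
[[ 4.61257984e-04 -9.47464718e-01 -3.19859963e-01  8.29189192e+01]
 [ 9.99999670e-01  2.22907350e-04  7.81782689e-04 -4.01042917e-01]
 [-6.69412378e-04 -3.19860218e-01  9.47464508e-01 -1.27079430e+02]
 [ 0.00000000e+00  0.00000000e+00  0.00000000e+00  1.00000000e+00]] 298.4623864593144
```

Request:
send_rows(steps=[-1, -0.72, -0.12, 0, 0, 1, -1, -1, -0.72, -0.12, 0, 0, 1, -1, -1, -0.72, -0.12, 0, 0, 1, -1, -1, -0.72, -0.12, 0, 0, 1, -1, -1, -0.72, -0.12, 0, 0, 1, -1], force=60)

```text
time_s: 1.95
tcp_pos: [265.4, 411.1, 264.2]
eef_rot: [3.14, 0.001, 2.357]
ft_force: [0.2, 0.9, 0.3]
width: 12.5
```

```bash
cat >> h.py <<'E'
from scipy.spatial.transform import Rotation as Rn
A=np.radians(76.0); O=np.array([530.3,86.2,0]); 
def JR(): return np.array([[np.cos(A),-np.sin(A),0],[np.sin(A),np.cos(A),0],[0,0,1]])
def toolR(tilt):  # tool z tilted from down towards jig +x by tilt deg, tool x = along jig x
    t=np.radians(tilt); z=np.array([np.sin(t),0,-np.cos(t)]); x=np.array([np.cos(t),0,np.sin(t)])
    return JR()@np.column_stack([x,np.cross(z,x),z])
def pose():
    s=manip.get_state(); return s,np.array(s["tcp_pos"]),Rn.from_euler("xyz",s["eef_rot"]).as_matrix()
def go(jigtip,tilt):   # where fingertips should be, jig coords mm
    s,p,R=pose(); Rt=toolR(tilt); tgt=O+JR()@np.array(jigtip,float)-14*Rt[:,2]
    d=R.T@(tgt-p); w=np.degrees(Rn.from_matrix(R.T@Rt).as_rotvec())
    print("t",round(s["time_s"],2),"tip jig",(JR().T@(p+14*R[:,2]-O)).round(1),"shift",(d/150).round(3),"turn",(w/30).round(3),"F jig",(JR().T@np.array(s["ft_force"])).round(2),"w",round(s["width"]), "q",np.round(s["q"],2))
E
python3 -c "
from h import *
go([4,0,286],0)"
```

```text
t 1.95 tip jig [251.2 335.6 250.2] shift [-2.767 -0.261 -0.236] turn [3.000e-03 1.000e-03 1.968e+00] F jig [ 0.9  -0.02  0.31] w 12 q [ 0.97  0.17  1.72 -0.    1.25  0.19]
```

Request:
send_rows(steps=[-1, -0.1, -0.1, 0, 0, 1, -1, -1, -0.1, -0.1, 0, 0, 1, -1, -1, -0.1, -0.1, 0, 0, 1, -1, -1, -0.1, -0.1, 0, 0, 1, -1])

```text
time_s: 2.35
tcp_pos: [363.6, 291.9, 280.0]
eef_rot: [3.138, 0.001, 1.825]
ft_force: [-1.0, 0.6, -0.6]
width: -0.1
```

Request:
send_rows(steps=[-1, 0.45, -0.1, 0, 0, 1, -1, -1, 0.45, -0.1, 0, 0, 1, -1, -1, 0.45, -0.1, 0, 0, 1, -1, -1, 0.45, -0.1, 0, 0, 1, -1])

```text
time_s: 2.75
tcp_pos: [468.8, 161.5, 295.9]
eef_rot: [3.136, -0.001, 1.294]
ft_force: [-0.9, 1.3, 0.4]
width: -0.0
```

```bash
python3 -c "
from h import *
go([4,0,286],0)"
```

```text
t 2.75 tip jig [ 58.2  77.8 281.9] shift [-0.344  0.53  -0.025] turn [ 0.011 -0.001 -0.061] F jig [1.04 1.22 0.45] w 0 q [ 0.31  0.16  1.65 -0.    1.32  0.59]
```

Request:
send_rows(steps=[-0.344, 0.53, -0.025, 0.011, 0, -0.06, -1, -0.344, 0.53, -0.025, 0.011, 0, -0.06, -1, -0.344, 0.53, -0.025, 0.011, 0, -0.06, -1, -0.344, 0.53, -0.025, 0.011, 0, -0.06, -1])

```text
time_s: 3.15
tcp_pos: [531.5, 90.2, 299.5]
eef_rot: [-3.14, -0.001, 1.325]
ft_force: [-0.2, 0.0, -0.3]
width: 0.2
```

Run:
```python
from h import *
go([4,0,286],0)
s,p,R=pose(); c=cam("wrist"); T=np.array(c["T_tool_cam"])
v,u=np.mgrid[0:384,0:512]; d=c["depth"]
P=np.stack([(u-c["cx"])/c["fx"]*d,(v-c["cy"])/c["fy"]*d,d],-1)
W=(P@T[:3,:3].T+T[:3,3])@R.T+p
np.savez("w1",W=W,d=d,f=c["frame"])
J=(W-O)@JR()
def rep(n,k):
    print(n,k.sum(),J[k].min(0).round(1),J[k].max(0).round(1),np.median(J[k],0).round(1))
for t in("jig","fence","panel_centre","grip","pad"):
    for m in manip.masks_of("wrist",t)[:2]:
        if m["p"]>.3: rep(t+" %.2f"%m["p"],m["pixels"]&(d>0)); print(np.array(m["rect"]).astype(int))
x,y,h=J[...,0],J[...,1],J[...,2]
k=(d>0)&(h>26.5)&(h<34)&(x<-20)&(abs(y)<75); rep("panel",k); print(cv2.minAreaRect(J[k][:,:2].astype(np.float32)))
k=(d>0)&(h>8)&(h<26)&(abs(y)<105)&(x>-200)&(x<100); rep("jig",k); print(cv2.minAreaRect(J[k][:,:2].astype(np.float32)))
k=(d>0)&(h>25)&(h<31)&(abs(y)<90)&(x>-15)&(x<20); print("fence",cv2.minAreaRect(J[k][:,:2].astype(np.float32)))
k=(d>0)&(h>100)&(h<150)&(x>30)&(x<100)&(abs(y)<30);rep("grip",k)
cv2.imwrite("pics/c.png",c["frame"])
```

```text
t 3.15 tip jig [ 4.200e+00 -2.000e-01  2.855e+02] shift [-0.001 -0.002 -0.003] turn [-0.002 -0.002 -0.004] F jig [-0.03  0.24 -0.31] w 0 q [0.15 0.23 1.55 0.   1.36 0.39]
jig 0.70 16101 [-181.4  -95.4   -2.4] [ 83.6  97.1 138.4] [ 3.5  1.3 11.1]
[184  93 329 268]
jig 0.43 442 [48.2 -8.1 -1.8] [ 84.4  13.3 138.4] [ 71.    1.8 131. ]
[246  94 260 124]
panel_centre 0.94 4284 [-159.   -63.7    9.3] [ 15.   69.  288.6] [-96.4   1.6  28.5]
[211 195 299 261]
panel_centre 0.85 349 [-350.   -10.3    8.4] [ -2.9  12.7 330.1] [-3.172e+02  3.000e-01  1.640e+01]
[248 318 267 349]
grip 0.88 412 [ 53.9  -6.2 101.1] [ 83.6   9.4 138.4] [ 71.    1.8 131.8]
[247  95 263 123]
panel 4042 [-159.   -63.8   26.5] [-59.5  66.   31.6] [-99.3   0.1  28.6]
((-109.22502899169922, 1.07708740234375), (99.46372985839844, 129.81646728515625), 0.03363987058401108)
jig 13507 [-181.4  -93.3    8. ] [77.6 97.  26. ] [-10.8  -2.7  10.8]
((-51.916404724121094, 1.8356781005859375), (190.07879638671875, 258.7379455566406), 89.91382598876953)
fence ((2.9088354110717773, 1.644744873046875), (31.97681427001953, 157.55467224121094), 0.16004528105258942)
grip 428 [ 53.9  -6.2 100.2] [ 84.4   9.5 138.4] [ 71.    1.8 131.6]
```

View pics/c.png

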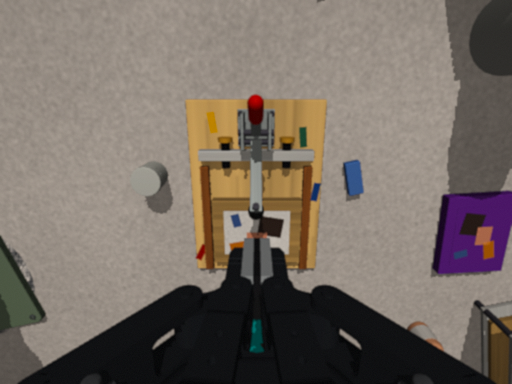

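```bash
cat >> h.py <<'E'
O=O+JR()@np.array([-1.6,1.7,0])
E
python3 -c "
from h import *
go([-90,0,200],0); go([-185,0,60],0)"
```

```text
t 3.45 tip jig [  6.5  -0.8 286.3] shift [-0.644 -0.006  0.575] turn [ 0.001 -0.002  0.002] F jig [ 0.22  0.06 -0.94] w 0 q [0.15 0.23 1.55 0.   1.36 0.39]
t 3.45 tip jig [  6.5  -0.8 286.3] shift [-1.278 -0.007  1.507] turn [ 0.001 -0.002  0.002] F jig [ 0.22  0.06 -0.94] w 0 q [0.15 0.23 1.55 0.   1.36 0.39]
```

Request:
send_rows(steps=[-0.65, -0.01, 0, 0, 0, 0, -1, -0.98, -0.01, 0.3, 0, 0, 0, -1, -0.98, -0.01, 0.6, 0, 0, 0, -1, -0.98, -0.01, 0.6, 0, 0, 0, -1, -0.98, -0.01, 0.6, 0, 0, 0, -1])

```text
time_s: 3.95
tcp_pos: [490.3, -51.9, 206.8]
eef_rot: [-3.134, 0.001, 1.325]
ft_force: [-0.7, -0.2, 0.3]
width: 0.2
```

```bash
python3 -c "
from h import *
go([-185,0,40],0); go([-182,0,20],0)"
```

```text
t 3.95 tip jig [-142.1    3.8  192.8] shift [-0.285  0.033  1.018] turn [-0.015  0.001 -0.002] F jig [-0.41  0.63  0.26] w 0 q [-0.13  0.22  1.8   0.    1.12  0.12]
t 3.95 tip jig [-142.1    3.8  192.8] shift [-0.265  0.034  1.152] turn [-0.015  0.001 -0.002] F jig [-0.41  0.63  0.26] w 0 q [-0.13  0.22  1.8   0.    1.12  0.12]
```

Request:
send_rows(steps=[-0.29, 0.03, 0.2, -0.015, 0, 0, -1, -0.29, 0.03, 0.5, -0.015, 0, 0, -1, -0.29, 0.03, 0.8, -0.015, 0, 0, -1, -0.29, 0.03, 1, -0.015, 0, 0, -1, -0.29, 0.03, 1, -0.015, 0, 0, -1, -0.29, 0.03, 1, -0.015, 0, 0, -1])

```text
time_s: 4.55
tcp_pos: [484.5, -94.4, 58.1]
eef_rot: [3.14, 0.0, 1.327]
ft_force: [0.7, -0.2, 0.2]
width: 0.0
```

```bash
python3 -c "
from h import *
go([-178,0,21],0)"
```

```text
t 4.55 tip jig [-184.7   -1.    44.1] shift [ 0.045 -0.007  0.154] turn [0.004 0.    0.   ] F jig [ 0.   -0.7   0.17] w 0 q [-0.22  0.4   2.   -0.    0.74  0.03]
```

Request:
send_rows(steps=[0.02, -0.007, 0.154, 0, 0, 0, -1, 0.045, -0.007, 0.154, 0, 0, 0, -1, 0.045, -0.007, 0.154, 0, 0, 0, -1, 0.045, -0.007, 0.154, 0, 0, 0, -1])

```text
time_s: 4.95
tcp_pos: [486.5, -87.6, 36.8]
eef_rot: [3.136, 0.0, 1.327]
ft_force: [0.0, -0.5, 0.1]
width: -0.4
```

Request:
send_rows(steps=[0.01, 0, 0, 0, 0, 0, -1, 0.02, 0, 0, 0, 0, 0, -1, 0.03, 0, 0, 0, 0, 0, -1, 0.04, 0, 0, 0, 0, 0, -1, 0.05, 0, 0, 0, 0, 0, -1, 0.06, 0, 0, 0, 0, 0, -1])

```text
time_s: 5.55
tcp_pos: [488.6, -78.9, 36.7]
eef_rot: [3.136, 0.001, 1.328]
ft_force: [-1.3, -3.2, 1.5]
width: 0.3
```

```bash
python3 -c "
from h import *
go([-160,0,21],0)"
```

```text
t 5.55 tip jig [-168.7   -1.3   22.7] shift [ 0.058 -0.008  0.011] turn [0.01  0.001 0.002] F jig [-3.43  0.48  1.48] w 0 q [-0.18  0.43  2.02 -0.    0.69  0.06]
```

Request:
send_rows(steps=[0.02, -0.002, 0.01, 0, 0, 0, -1, 0.045, -0.005, 0.01, 0, 0, 0, -1, 0.07, -0.008, 0.01, 0, 0, 0, -1, 0.095, -0.008, 0.01, 0, 0, 0, -1, 0.12, -0.008, 0.01, 0, 0, 0, -1, 0.145, -0.008, 0.01, 0, 0, 0, -1, 0.17, -0.008, 0.01, 0, 0, 0, -1, 0.19, -0.008, 0.01, 0, 0, 0, -1])

```text
time_s: 6.35
tcp_pos: [494.4, -50.6, 35.2]
eef_rot: [3.137, 0.001, 1.328]
ft_force: [-1.6, -4.0, 2.1]
width: -0.0
```

Request:
send_rows(steps=[0.02, 0, 0, 0, 0, 0, -1, 0.035, 0, 0, 0, 0, 0, -1, 0.05, 0, 0, 0, 0, 0, -1, 0.06, 0, 0, 0, 0, 0, -1, 0.07, 0, 0, 0, 0, 0, -1])

```text
time_s: 6.85
tcp_pos: [496.9, -40.4, 35.2]
eef_rot: [3.137, 0.001, 1.328]
ft_force: [-0.7, -3.5, 2.7]
width: 0.2
```

```bash
python3 -c "
from h import *
go([-125,0,22],0)"
```

```text
t 6.85 tip jig [-129.3    0.    21.2] shift [ 0.029  0.001 -0.006] turn [0.01  0.001 0.003] F jig [-3.6  -0.19  2.68] w 0 q [-0.1   0.44  2.01 -0.    0.69  0.14]
```

Request:
send_rows(steps=[0.006, 0, 0, 0, 0, 0, -1, 0.012, 0, 0, 0, 0, 0, -1, 0.018, 0, 0, 0, 0, 0, -1, 0.024, 0, 0, 0, 0, 0, -1, 0.028, 0, 0, 0, 0, 0, -1])

```text
time_s: 7.35
tcp_pos: [497.9, -36.3, 35.2]
eef_rot: [3.137, 0.001, 1.328]
ft_force: [-0.9, -2.9, 3.3]
width: 0.2
```

Request:
send_rows(steps=[0.004, 0, 0, 0, 0, 0, -1, 0.008, 0, 0, 0, 0, 0, -1, 0.012, 0, 0, 0, 0, 0, -1, 0.014, 0, 0, 0, 0, 0, -1])

```text
time_s: 7.75
tcp_pos: [498.4, -34.2, 35.2]
eef_rot: [3.137, 0.001, 1.328]
ft_force: [-0.7, -4.0, 2.4]
width: 0.0
```

Request:
send_rows(steps=[0.004, 0, 0, 0, 0, 0, -1, 0.008, 0, 0, 0, 0, 0, -1, 0.012, 0, 0, 0, 0, 0, -1, 0.014, 0, 0, 0, 0, 0, -1])

```text
time_s: 8.15
tcp_pos: [498.5, -33.6, 35.2]
eef_rot: [3.137, 0.004, 1.33]
ft_force: [-1.7, -11.8, 3.8]
width: -0.0
```

Request:
send_rows(steps=[0.009, 0, 0, 0, 0, 0, -1, 0.009, 0, 0, 0, 0, 0, -1, 0.009, 0, 0, 0, 0, 0, -1])

```text
time_s: 8.45
tcp_pos: [498.5, -33.6, 35.2]
eef_rot: [3.137, 0.006, 1.331]
ft_force: [-1.7, -10.4, 3.8]
width: -0.8
```

Request:
send_rows(steps=[0.0095, 0, 0, 0, 0, 0, -1, 0.0095, 0, 0, 0, 0, 0, -1, 0.0095, 0, 0, 0, 0, 0, -1, 0.0095, 0, 0, 0, 0, 0, -1, 0.0095, 0, 0, 0, 0, 0, -1])

```text
time_s: 8.95
tcp_pos: [498.5, -33.6, 35.2]
eef_rot: [3.137, 0.008, 1.333]
ft_force: [-2.2, -10.2, 2.8]
width: -0.0
```

```bash
python3 -c "
from h import *
go([-140,0,22],0)"
```

```text
t 8.95 tip jig [-1.225e+02  1.000e-01  2.120e+01] shift [-0.118  0.    -0.004] turn [0.008 0.016 0.012] F jig [-10.39  -0.37   2.75] w 0 q [-0.08  0.44  2.01 -0.01  0.69  0.16]
```

Request:
send_rows(steps=[-0.03, 0, 0, 0, 0, 0, -1, -0.1, 0, 0, 0, 0, 0, -1, -0.15, 0, -0.1, 0, 0, 0, -1, -0.15, 0, -0.4, 0, 0, 0, -1, -0.15, 0, -0.7, 0, 0, 0, -1, -0.15, 0, -1, 0, 0, 0, -1, -0.15, 0, -1, 0, 0, 0, -1])

```text
time_s: 9.65
tcp_pos: [496.4, -54.5, 191.3]
eef_rot: [3.124, 0.006, 1.332]
ft_force: [0.1, 0.0, 1.1]
width: 0.1
```

```bash
python3 -c "
from h import *
go([-30,0,200],25)
c=cam('top');W=world(c);J=(W-O)@JR();d=c['depth']
k=(d>0)&(J[...,2]>26)&(J[...,2]<34)&(J[...,0]<-15)&(J[...,0]>-170)&(abs(J[...,1])<62)
print(k.sum(),np.percentile(J[k][:,0],[1,99]))
"
```

```text
t 9.65 tip jig [-143.2   -3.1  177.3] shift [ 0.714 -0.012 -0.147] turn [0.03  0.845 0.018] F jig [ 0.07 -0.13  1.12] w 0 q [-0.13  0.24  1.83 -0.01  1.06  0.12]
432 [-109.02297463  -15.74543806]
```

Request:
send_rows(steps=[0, -0.01, -0.3, 0.03, 0.2, 0.018, -1, 0.3, -0.01, -0.3, 0.03, 0.4, 0.018, -1, 0.6, -0.01, -0.2, 0.03, 0.6, 0.018, -1, 0.71, -0.01, -0.15, 0.03, 0.845, 0.018, -1, 0.71, -0.01, -0.15, 0.03, 0.845, 0.018, -1])

```text
time_s: 10.2
tcp_pos: [515.7, 49.6, 206.2]
eef_rot: [-3.126, -0.435, 1.318]
ft_force: [-0.8, -0.2, -0.3]
width: 0.0
```

```bash
python3 -c "
from h import *
go([25,0,180],50)"
```

```text
t 10.2 tip jig [-31.5   3.8 193.6] shift [0.264 0.025 0.249] turn [-0.02   0.835 -0.019] F jig [-0.34  0.73 -0.26] w 0 q [-0.18  0.25  1.85  0.5   1.08 -0.17]
```

Request:
send_rows(steps=[0.26, 0.025, 0.1, -0.02, 0.3, -0.02, -1, 0.26, 0.025, 0.25, -0.02, 0.6, -0.02, -1, 0.26, 0.025, 0.25, -0.02, 0.835, -0.02, -1, 0.26, 0.025, 0.25, -0.02, 0.835, -0.02, -1, 0.26, 0.025, 0.25, -0.02, 0.835, -0.02, -1])

```text
time_s: 10.7
tcp_pos: [531.6, 97.7, 188.2]
eef_rot: [-3.139, -0.869, 1.324]
ft_force: [-0.4, 0.8, -0.0]
width: -0.1
```

```bash
cat >> h.py <<'E'
def lev(theta,gap,r=55,tilt=None):  # tip-face centre at radius r along lever (rad above level), gap from grip surface
    u=np.array([np.cos(theta),0,np.sin(theta)]); n=np.array([np.sin(theta),0,-np.cos(theta)])
    go(np.array([42,0,58])+r*u-(8+gap)*n, np.degrees(theta) if tilt is None else tilt)
E
python3 -c "
from h import *
lev(1.1,12,60,50);lev(1.1,5,60,50)"
```

```text
t 10.7 tip jig [ 23.7  -0.2 179.1] shift [-0.18  -0.001  0.393] turn [-0.002  0.006 -0.003] F jig [ 0.65  0.57 -0.05] w 0 q [-0.29  0.36  1.98  1.    1.13 -0.65]
t 10.7 tip jig [ 23.7  -0.2 179.1] shift [-0.169 -0.001  0.438] turn [-0.002  0.006 -0.003] F jig [ 0.65  0.57 -0.05] w 0 q [-0.29  0.36  1.98  1.    1.13 -0.65]
```

Request:
send_rows(steps=[-0.18, 0, 0.15, 0, 0, 0, -1, -0.18, 0, 0.3, 0, 0, 0, -1, -0.18, 0, 0.39, 0, 0, 0, -1, -0.18, 0, 0.39, 0, 0, 0, -1, -0.18, 0, 0.39, 0, 0, 0, -1])

```text
time_s: 11.2
tcp_pos: [538.6, 124.6, 130.9]
eef_rot: [3.141, -0.869, 1.328]
ft_force: [-0.4, 0.3, -0.4]
width: -0.1
```

```bash
python3 -c "
from h import *
lev(1.1,0,60,50);lev(0.95,0,60,50);lev(.8,0,60,46)
c=cam('wrist');cv2.imwrite('pics/d.png',c['frame'])
c=cam('scene');cv2.imwrite('pics/e.png',cv2.resize(c['frame'][130:270,200:380],None,fx=4,fy=4))"
```

```text
t 11.2 tip jig [ 51.5  -0.5 121.9] shift [ 0.011 -0.003  0.083] turn [-0.001  0.007  0.002] F jig [ 0.21  0.47 -0.36] w 0 q [-0.23  0.45  2.03  1.1   1.03 -0.78]
t 11.2 tip jig [ 51.5  -0.5 121.9] shift [ 0.028 -0.003  0.141] turn [-0.001  0.007  0.002] F jig [ 0.21  0.47 -0.36] w 0 q [-0.23  0.45  2.03  1.1   1.03 -0.78]
t 11.2 tip jig [ 51.5  -0.5 121.9] shift [ 0.043 -0.003  0.201] turn [-0.001 -0.126  0.002] F jig [ 0.21  0.47 -0.36] w 0 q [-0.23  0.45  2.03  1.1   1.03 -0.78]
```

View pics/d.png

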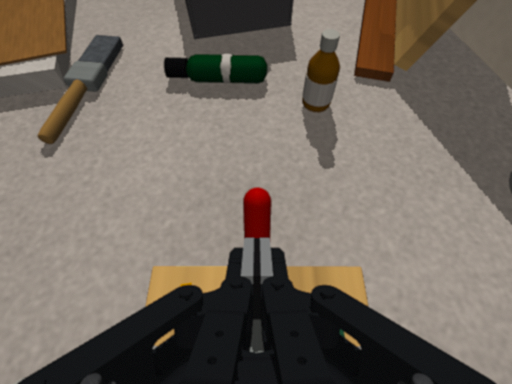

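View pics/e.png

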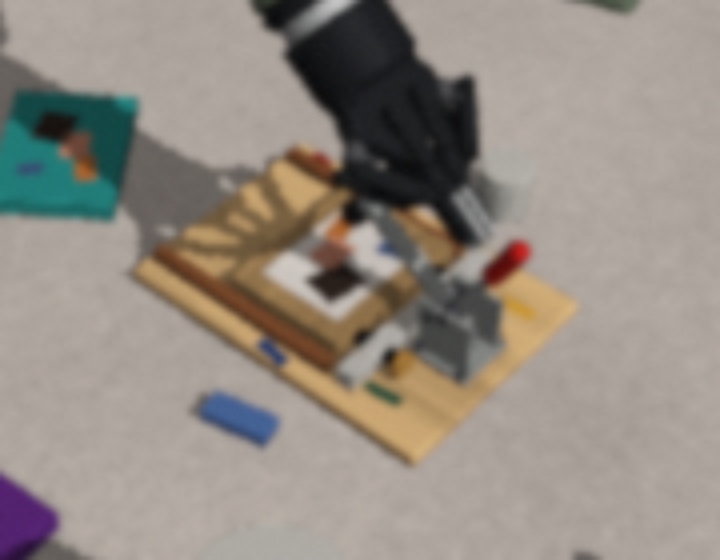

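Request:
send_rows(steps=[0.003, 0, 0.02, 0, 0, 0, -1, 0.006, 0, 0.035, 0, 0, 0, -1, 0.008, 0, 0.045, 0, 0, 0, -1, 0.008, 0, 0.052, 0, 0, 0, -1, 0.008, 0, 0.058, 0, 0, 0, -1])

```text
time_s: 11.8
tcp_pos: [540.5, 131.2, 126.1]
eef_rot: [3.141, -0.869, 1.327]
ft_force: [0.3, -0.5, 0.7]
width: -0.1
```

Request:
send_rows(steps=[0.001, 0, 0.004, 0, 0, 0, -1, 0.001, 0, 0.008, 0, 0, 0, -1, 0.001, 0, 0.01, 0, 0, 0, -1])

```text
time_s: 12.1
tcp_pos: [540.8, 132.4, 125.2]
eef_rot: [3.141, -0.869, 1.327]
ft_force: [0.1, 0.4, -0.1]
width: 0.3
```

```bash
python3 -c "
from h import *
lev(1.1,0,60,50);lev(0.95,0,60,50);lev(.8,0,60,46)"
```

```text
t 12.1 tip jig [ 59.7  -0.7 116.2] shift [ 0.005 -0.004  0.017] turn [0.001 0.007 0.001] F jig [ 0.38 -0.01 -0.09] w 0 q [-0.21  0.46  2.04  1.12  1.01 -0.79]
t 12.1 tip jig [ 59.7  -0.7 116.2] shift [ 0.022 -0.004  0.075] turn [0.001 0.007 0.001] F jig [ 0.38 -0.01 -0.09] w 0 q [-0.21  0.46  2.04  1.12  1.01 -0.79]
t 12.1 tip jig [ 59.7  -0.7 116.2] shift [ 0.037 -0.004  0.135] turn [ 0.001 -0.126  0.001] F jig [ 0.38 -0.01 -0.09] w 0 q [-0.21  0.46  2.04  1.12  1.01 -0.79]
```

Request:
send_rows(steps=[0.001, 0, 0.004, 0, 0, 0, -1, 0.002, 0, 0.008, 0, 0, 0, -1, 0.003, 0, 0.012, 0, 0, 0, -1])

```text
time_s: 12.4
tcp_pos: [541.1, 133.4, 124.7]
eef_rot: [3.139, -0.868, 1.328]
ft_force: [-3.8, -8.2, 6.6]
width: 0.1
```

Request:
send_rows(steps=[0.002, 0, 0.01, 0, 0, 0, -1, 0.003, 0, 0.013, 0, 0, 0, -1, 0.003, 0, 0.015, 0, 0, 0, -1])

```text
time_s: 12.7
tcp_pos: [541.5, 134.7, 124.1]
eef_rot: [3.138, -0.868, 1.329]
ft_force: [-4.7, -7.7, 5.6]
width: 0.0
```

```bash
python3 -c "
from h import *
lev(1.1,0,60,50);lev(0.95,0,60,50)"
```

```text
t 12.7 tip jig [ 62.   -0.8 115.1] shift [-0.    -0.005  0.   ] turn [0.003 0.008 0.004] F jig [-8.58  2.75  5.6 ] w 0 q [-0.21  0.46  2.04  1.13  1.01 -0.79]
t 12.7 tip jig [ 62.   -0.8 115.1] shift [ 0.017 -0.005  0.058] turn [0.003 0.008 0.004] F jig [-8.58  2.75  5.6 ] w 0 q [-0.21  0.46  2.04  1.13  1.01 -0.79]
```

Request:
send_rows(steps=[0.003, -0.002, 0.012, 0, 0, 0, -1, 0.005, -0.003, 0.02, 0, 0, 0, -1, 0.007, -0.004, 0.027, 0, 0, 0, -1, 0.009, -0.005, 0.034, 0, 0, 0, -1, 0.011, -0.005, 0.041, 0, 0, 0, -1])

```text
time_s: 13.2
tcp_pos: [542.6, 139.5, 122.0]
eef_rot: [3.135, -0.868, 1.331]
ft_force: [-3.0, -7.7, 5.3]
width: 0.0
```

```bash
python3 -c "
from h import *
lev(1.0,0,60,50);lev(0.9,0,60,48);lev(.8,0,60,44)"
```

```text
t 13.2 tip jig [ 67.   -0.8 112.9] shift [ 0.002 -0.005  0.004] turn [0.006 0.009 0.005] F jig [-8.19  1.07  5.3 ] w 0 q [-0.2   0.47  2.04  1.14  1.   -0.79]
t 13.2 tip jig [ 67.   -0.8 112.9] shift [ 0.014 -0.005  0.043] turn [ 0.006 -0.057  0.005] F jig [-8.19  1.07  5.3 ] w 0 q [-0.2   0.47  2.04  1.14  1.   -0.79]
t 13.2 tip jig [ 67.   -0.8 112.9] shift [ 0.025 -0.005  0.084] turn [ 0.007 -0.191  0.005] F jig [-8.19  1.07  5.3 ] w 0 q [-0.2   0.47  2.04  1.14  1.   -0.79]
```

Request:
send_rows(steps=[0.003, -0.002, 0.015, 0, -0.02, 0, -1, 0.006, -0.004, 0.026, 0, -0.05, 0, -1, 0.009, -0.005, 0.037, 0, -0.07, 0, -1, 0.012, -0.006, 0.048, 0, -0.1, 0, -1, 0.016, -0.006, 0.059, 0, -0.13, 0, -1, 0.019, -0.006, 0.07, 0, -0.16, 0, -1, 0.022, -0.006, 0.08, 0, -0.19, 0, -1, 0.025, -0.006, 0.09, 0, -0.19, 0, -1])

```text
time_s: 14.0
tcp_pos: [545.4, 151.3, 116.3]
eef_rot: [3.132, -0.766, 1.332]
ft_force: [-0.3, -5.8, 1.2]
width: -0.2
```

```bash
python3 -c "
from h import *
lev(.8,0,60,44);lev(0.7,0,60,40);lev(.6,0,60,35);lev(.5,0,60,30)"
```

```text
t 14.0 tip jig [ 78.1  -0.7 106.2] shift [ 0.001 -0.004 -0.002] turn [0.011 0.003 0.007] F jig [-5.7  -1.09  1.16] w 0 q [-0.13  0.44  2.02  1.06  0.91 -0.67]
t 14.0 tip jig [ 78.1  -0.7 106.2] shift [ 0.013 -0.004  0.038] turn [ 0.011 -0.13   0.007] F jig [-5.7  -1.09  1.16] w 0 q [-0.13  0.44  2.02  1.06  0.91 -0.67]
t 14.0 tip jig [ 78.1  -0.7 106.2] shift [ 0.021 -0.004  0.079] turn [ 0.012 -0.297  0.006] F jig [-5.7  -1.09  1.16] w 0 q [-0.13  0.44  2.02  1.06  0.91 -0.67]
t 14.0 tip jig [ 78.1  -0.7 106.2] shift [ 0.026 -0.005  0.121] turn [ 0.012 -0.463  0.006] F jig [-5.7  -1.09  1.16] w 0 q [-0.13  0.44  2.02  1.06  0.91 -0.67]
```

Request:
send_rows(steps=[0.005, -0.001, 0.015, 0, -0.04, 0, -1, 0.009, -0.002, 0.028, 0, -0.09, 0, -1, 0.013, -0.004, 0.042, 0, -0.14, 0, -1, 0.016, -0.004, 0.056, 0, -0.2, 0, -1, 0.019, -0.004, 0.07, 0.01, -0.25, 0, -1, 0.021, -0.004, 0.085, 0.01, -0.31, 0, -1, 0.024, -0.005, 0.1, 0.01, -0.38, 0, -1, 0.026, -0.005, 0.12, 0.01, -0.46, 0, -1])

```text
time_s: 14.8
tcp_pos: [548.3, 166.5, 105.9]
eef_rot: [3.139, -0.524, 1.329]
ft_force: [0.1, 0.4, 0.3]
width: 0.0
```

```bash
python3 -c "
from h import *
lev(.5,0,60,30);lev(.3,0,60,20);lev(.1,6,62,7)
c=cam('scene');cv2.imwrite('pics/f.png',cv2.resize(c['frame'][130:270,200:380],None,fx=4,fy=4))"
```

```text
t 14.8 tip jig [90.8  0.2 93.8] shift [-0.     0.002  0.   ] turn [0.002 0.    0.005] F jig [0.46 0.03 0.26] w 0 q [ 0.01  0.41  1.95  0.75  0.79 -0.29]
t 14.8 tip jig [90.8  0.2 93.8] shift [0.017 0.002 0.082] turn [ 0.003 -0.333  0.005] F jig [0.46 0.03 0.26] w 0 q [ 0.01  0.41  1.95  0.75  0.79 -0.29]
t 14.8 tip jig [90.8  0.2 93.8] shift [0.05  0.002 0.136] turn [ 0.003 -0.767  0.004] F jig [0.46 0.03 0.26] w 0 q [ 0.01  0.41  1.95  0.75  0.79 -0.29]
```

View pics/f.png

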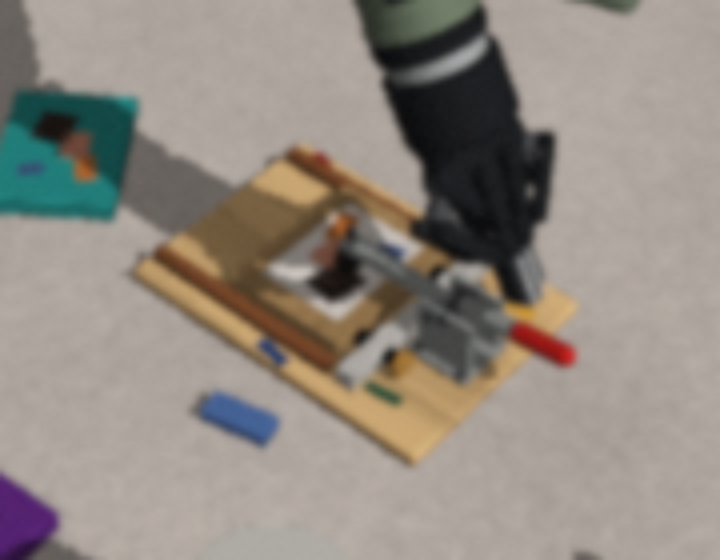

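Request:
send_rows(steps=[0.05, 0.002, 0.02, 0, -0.2, 0, -1, 0.05, 0.002, 0.06, 0, -0.45, 0, -1, 0.05, 0.002, 0.1, 0, -0.7, 0, -1, 0.05, 0.002, 0.12, 0, -0.767, 0, -1, 0.05, 0.002, 0.13, 0, -0.767, 0, -1])

```text
time_s: 15.35
tcp_pos: [553.0, 185.0, 93.2]
eef_rot: [3.138, -0.122, 1.333]
ft_force: [0.0, 0.3, -0.3]
width: 0.4
```

```bash
python3 -c "
from h import *
lev(.1,0,64,6);lev(.1,3,64,6)"
```

```text
t 15.35 tip jig [104.7   0.2  79.3] shift [-0.003  0.001  0.046] turn [ 0.005 -0.034  0.012] F jig [ 0.27  0.07 -0.33] w 0 q [0.25 0.44 1.8  0.14 0.84 0.39]
t 15.35 tip jig [104.7   0.2  79.3] shift [-0.002  0.001  0.026] turn [ 0.005 -0.034  0.012] F jig [ 0.27  0.07 -0.33] w 0 q [0.25 0.44 1.8  0.14 0.84 0.39]
```

Request:
send_rows(steps=[0, 0, 0.008, 0, -0.02, 0, -1, 0, 0, 0.016, 0, -0.034, 0, -1, 0, 0, 0.024, 0, -0.034, 0, -1, 0, 0, 0.032, 0, -0.034, 0, -1])

```text
time_s: 15.75
tcp_pos: [553.0, 185.0, 88.3]
eef_rot: [3.139, -0.105, 1.332]
ft_force: [0.5, 0.8, 0.2]
width: 0.4
```

Request:
send_rows(steps=[0, 0, 0.004, 0, 0, 0, -1, 0, 0, 0.008, 0, 0, 0, -1, 0, 0, 0.01, 0, 0, 0, -1])

```text
time_s: 16.05
tcp_pos: [553.0, 185.0, 86.8]
eef_rot: [3.139, -0.105, 1.331]
ft_force: [0.0, 0.2, 0.4]
width: 0.1
```

Request:
send_rows(steps=[0, 0, 0.003, 0, 0, 0, -1, 0, 0, 0.006, 0, 0, 0, -1, 0, 0, 0.008, 0, 0, 0, -1])

```text
time_s: 16.35
tcp_pos: [553.2, 185.0, 86.5]
eef_rot: [3.138, -0.105, 1.332]
ft_force: [-2.9, -1.8, 7.2]
width: -0.3
```

Request:
send_rows(steps=[0, 0, 0.008, 0, 0, 0, -1, 0, 0, 0.008, 0, 0, 0, -1, 0, 0, 0.008, 0, 0, 0, -1])

```text
time_s: 16.65
tcp_pos: [553.2, 185.1, 86.5]
eef_rot: [3.138, -0.105, 1.332]
ft_force: [-2.3, -1.5, 7.9]
width: -0.1
```

```bash
python3 -c "
from h import *
lev(.1,0,64,6)"
```

```text
t 16.65 tip jig [104.5  -0.   72.5] shift [0.002 0.    0.001] turn [ 0.006 -0.     0.011] F jig [-1.98  1.85  7.91] w 0 q [0.26 0.45 1.8  0.12 0.84 0.42]
```

Request:
send_rows(steps=[0, 0, 0.009, 0, 0, 0, -1, 0, 0, 0.009, 0, 0, 0, -1, 0, 0, 0.009, 0, 0, 0, -1, 0, 0, 0.009, 0, 0, 0, -1])

```text
time_s: 17.05
tcp_pos: [553.2, 185.0, 86.5]
eef_rot: [3.137, -0.105, 1.332]
ft_force: [-1.5, -2.1, 9.5]
width: -0.2
```

Request:
send_rows(steps=[0, 0, -0.05, 0, 0, 0, -1, 0, 0, -0.2, 0, 0, 0, -1, 0, 0, -0.5, 0, 0, 0, -1, 0, 0, -0.8, 0, 0, 0, -1, 0, 0, -1, 0, 0, 0, -1, 0, 0, -1, 0, 0, 0, -1, 0, 0, -1, 0, 0, 0, -1])

```text
time_s: 17.75
tcp_pos: [548.8, 169.9, 236.2]
eef_rot: [3.136, -0.106, 1.332]
ft_force: [0.3, 0.5, -0.5]
width: -0.3
```

Run:
```python
from h import *
go([104,0,220],6)
s,p,R=pose(); c=cam("wrist"); T=np.array(c["T_tool_cam"]); d=c["depth"]
v,u=np.mgrid[0:384,0:512]
P=np.stack([(u-c["cx"])/c["fx"]*d,(v-c["cy"])/c["fy"]*d,d],-1)
J=((P@T[:3,:3].T+T[:3,3])@R.T+p-O)@JR(); x,y,h=J[...,0],J[...,1],J[...,2]
red=(c["frame"][...,2]>120)&(c["frame"][...,1]<50)&(d>0)&(abs(y)<20)&(x>60)
print("grip",red.sum(),J[red].min(0).round(),J[red].max(0).round())
k=(d>0)&(h>26)&(h<34)&(x<-15)&(x>-170)&(abs(y)<62)&(abs(y)>20)
print("panel",k.sum(),np.percentile(x[k],[1,99]).round(1))
c2=cam("scene");cv2.imwrite('pics/g.png',np.vstack([cv2.resize(c2['frame'][150:260,220:360],(512,402)),c["frame"]])[:600])
```

```text
t 17.75 tip jig [ 88.7   0.5 222.3] shift [0.1   0.004 0.026] turn [ 0.01  -0.002  0.011] F jig [ 0.54 -0.19 -0.49] w 0 q [0.23 0.3  1.62 0.1  1.17 0.43]
grip 433 [86. -6. 67.] [130.   6.  74.]
panel 766 [-48.3 -15.1]
```

View pics/g.png

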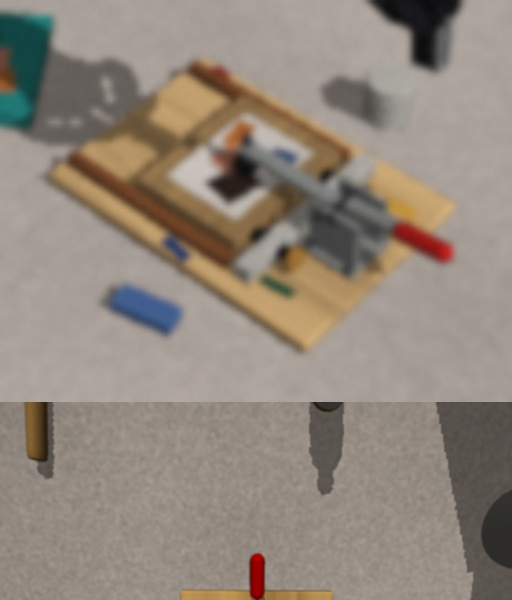

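```bash
python3 -c "
from h import *
c=cam('scene');W=world(c);J=(W-O)@JR();d=c['depth']
k=(d>0)&(J[...,2]>26)&(J[...,2]<34)&(J[...,0]<-20)&(J[...,0]>-170)&(abs(J[...,1])<62)
print(np.percentile(J[k][:,0],[1,99]))
print(manip.job_done())"
```

```text
[-108.82559202  -20.75013928]
the job is handed in; nothing more can be done
None
```

The panel is home on the stop screws, the clamp lever is down on its stop, and the job is handed in after about 18 s of the 72 s allowed. No verdict was reported.

- **Panel:** I slid it with closed fingertips against about 4 N of friction until it butted. I then held a push of about 10.5 N for 0.8 s; the highest reading was 11.9 N.
- **Lever:** Peak push on the grip was about 11 N, and past dead centre the lever ran to its stop. I pressed it there at about 7 to 10 N for about a second, then lifted clear. The force reading returned to about zero.

**Last checks:**
- The grip lies level at 67 to 74 mm height, as expected for a locked lever.
- The pad arm is down on the panel in the picture. I could not measure the pad's force.
- The panel's rear edge measures -109 mm in the scene camera, so its centre is about 60 mm from the fence face. From the fingertip position at contact it comes to about 61.5 mm. Both are within the 66 mm limit.
- The final wrist view did not show the panel's rear edge, so it gave no check on that.
- I did not measure the panel's squareness or re-measure the bystanders. The pot and eraser look undisturbed, and no contact with any bystander was felt.

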